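# Clear the desk stand and put the glue stick away

## Robot

A 6-joint arm with a two-finger parallel gripper is mounted at the origin on the work surface; the furniture and walls round the work are solid. World frame = base frame: x ahead of the robot, y to its left, z up, the work surface at z = 0. Lengths are in m, angles in rad, forces in N, time in s.
With the tool pointing down it reaches from about 0.35 to 0.775 m from the base axis. Payload 7.3 kg.
Tool frame: the origin (TCP) lies midway between the tips of the shut fingers; the grasp point (between the pads) lies 19 mm behind it (tcp_to_grasp is the distance from the TCP to the grasp point, in m); z points along the fingers, y is the line along which they close (so a half turn about z gives the same grasp; the last joint's range is limited). The gripper opens to 92 mm and grips with 3 to 60 N. Pads are 19 mm wide; open, the fingers measure 130 mm over their backs; the gripper's body (75 mm by 190 mm) begins 47 mm behind the grasp point.
Start: joints at [1.152, 0.342, 1.524, -0, 1.275, -0.146], TCP at [0.141, 0.506, 0.227] pointing down, gripper open.
Joint ranges: [-2.53, 2.53], [-0.77, 2.02], [0.04, 2.7], [-1, 4.14], [0.28, 2.66], [-3.11, 3.11]. Speed limits (rad/s): [2.57, 2.57, 3.14, 3.14, 3.14, 3.14].

## Interface

Orientations are given as [roll, pitch, yaw] about the fixed x, y, z axes, in that order (R = Rz(yaw) Ry(pitch) Rx(roll)).
In Python, from cell import observe, read_camera, calibration, hand_in, tcp_to_grasp gives the robot as it stands.
- The arm moves only by the tool send_rows, never from a script. Its argument "targets" is a list of rows, each a list of 5 numbers: the opening, from 0 (shut) to 1 (fully open), then the shift along the world's x, y, z in m, then the turn about the world's z in rad. A call has 1 to 5 rows; each row shifts and turns the commanded pose from where the row before left it; what a row does not reach is not made up. A row lasts 1/10 s, in which the tool goes at most 50 mm and 8.59 degrees, less where a joint would pass 70% of its speed; a pose out of reach is approached as far as the arm can. A call is refused whole if a number of a shift passes 0.05 or a number of a turn 0.15, either way. A call with a gripper value outside its range is refused whole. The fingers move at their own pace and stop on an object; "grip_force" is the grip in N (left out, the last holds). Time passes only in rows, so rows that do not move let the fingers close. It gives the time, the measured TCP pose, the force, the opening and the grip force at its end, in the units of the state.
- observe(): the state, without advancing time (a new reading comes with each control period).
- read_camera(name): name is "side" or "top"; returns (picture, depth): 480x640x3 uint8, red, green, blue; 480x640 float32, m along the optical axis (not along the pixel's ray), 0 where there is no reading.
- calibration(name): a dict with "intrinsics" (3x3 intrinsics, pixels), "world_to_cam" (4x4, takes a point from world to camera coordinates). Camera axes: x right, y up, looking along -z (the intrinsics and any distortion apply to the point x, -y, -z); pixel columns grow to the right and rows downward; lengths in m; the calibration is good to about 2 mm. A picture is of the moment at which its call begins. calibration takes no time and is no camera call.
- hand_in(): hands the job in; it is judged then, once.
The state is a dict: "time": time; "qpos": joint angles; "qvel": joint speeds; "joint_efforts": joint torques, N m; "tool_pos": TCP position; "tool_rot": TCP orientation; "contact_force": force on the tool from outside, world axes, zero at the start; "torque": the same for the moment, N m; "opening": finger opening in m; "grip_force": force on a finger pad.
Only numpy, scipy, OpenCV 4.12 (cv2) and the standard library are available. Lean on these libraries where they do the work, as an engineer would, in place of code of your own. Each camera call takes 0.05 s, during which the arm holds its last target. There are 200 camera calls.

## Task

Put the glue stick away upright in the end bay of the blue desk stand (the 36 mm wide bay at one end). Things are in the way: first lift the pale oval tube off the stand and lay it flat on the desk, not touching the stand, then move the yellow note pad from the end bay into either of the two narrow slots at the other end, standing on the slot's floor. Leave the white carton and the jar on it upright where they are.

Things in the scene. Friction and masses are not known exactly. Their poses are not given: they have to be found in the camera images.
- stand: Blue desk stand 87 (x) x 150 (y) mm, fixed. Origin: underside centre, z up. Front wall x=-42..-39, 100 mm high; back wall x=41..44, 110 high; floor 4 mm thick. Cross walls at y=-75..-72 and 72..75 (70 high), -53..-51 (74 high), -32..-30 (66), 34..36 (60). So from -y to +y: two narrow slots (19 wide), middle bay (62), end bay (36). Turned up to 0.4 rad.
- slot_outer (a point): Centre of the floor of the outermost narrow slot of the stand (19 mm wide in the stand's y, 80 mm long in its x, walls 70 and 74 mm high).
- slot_inner (a point): Centre of the floor of the other narrow slot (19 mm wide, 80 mm long, walls 74 and 66 mm high).
- end_bay (a point): Centre of the floor of the end bay (36 mm wide in the stand's y, 80 mm long in its x, side walls 60 and 70 mm high) where the glue stick belongs.
- tube: Pale grey-white oval plastic tube, 205 (x) x 38 (y) x 24 (z) mm, loose, lying across the tops of the stand's front and back walls, over the middle bay and in the way of a gripper at the end bay, tilted by about 0.13 rad. Origin: centre of its underside; x along its length, z up.
- notes: Pad of yellow notes, 12 (x, thickness) x 32 (y) x 93 (z) mm, loose, standing upright in the end bay of the stand. Origin: centre of its underside; z up.
- glue: Glue stick, red cap, yellow and white body, 27 mm diameter, 92 mm high, loose, standing upright on the desk close to the long side of the white carton that faces the robot. Origin: centre of its underside; z up.
- carton: White carton, 91 (x) x 121 (y) x 63 (z) mm, loose, standing on the desk; bystander. Origin: centre of its underside; z up.
- jar: Little amber jar with white lid, 45 mm diameter, 52 mm high, loose, standing on the white carton; bystander. Origin: centre of its underside; z up.
- desk_patch (a point): Centre of a patch of desk that is always free, 90 (x) x 230 (y) mm, where the tube can be laid along y. Nearer the robot lie a box (35 mm high) and a mug (96 mm), to its right papers (a pile about 45 mm high).
Things that resemble listed ones, but are neither listed nor needed, are in the scene too. Of the things like the notes, leave any that is red; of the rest the smaller one is meant.

How it is judged:
By the outcome, as a careful person would: the job done as asked, in the order asked, and still so for the second after the job is handed in, with the robot touching nothing.
It also fails if it takes over 72 s, if anything falls off the work surface, if the arm or the gripper's body presses on something with over 40 N, if the wrist force passes 120 N, or if a joint passes its speed limit or range.

## Working session

There is one attempt and no reset: what is moved stays moved. The work goes in short steps, Python scripts to look and compute and a tool call to move; the robot and the scene stay as the last step left them, time stands still between calls to the robot, and variables do not carry over. Pictures are saved under pics/ and viewed, at most 10 in all, crops included, and the job is handed in when it is done.

Besides the shell and the picture viewer there is one more tool, called after ">>>" as name([rows], argument=value, ...), one row to a line, values as JSON. send_rows: Moves the arm, as the interface text tells. Its arguments: {"type":"object","properties":{"targets":{"type":"array","items":{"type":"array","items":{"type":"number"}}},"grip_force":{"type":"number"}},"required":["targets"]}

```bash
ls && mkdir -p pics && cat > h.py <<'E'
import numpy as np, cv2
from cell import *
def shot(name, f=None):
    p,d=read_camera(name)
    if f: cv2.imwrite('pics/'+f,p[...,::-1])
    c=calibration(name);K=np.array(c['intrinsics']);T=np.linalg.inv(np.array(c['world_to_cam']))
    v,u=np.mgrid[0:480,0:640]
    x=(u-K[0,2])/K[0,0]*d;y=(v-K[1,2])/K[1,1]*d
    P=np.stack([x,-y,-d,np.ones_like(d)],-1)@T.T
    P=P[...,:3];P[d==0]=np.nan
    return p,P
E
python3 - <<'E'
from h import *
for n in('top','side'):
    p,P=shot(n,n+'1.png'); np.savez(n+'1',p=p,P=P); c=calibration(n); print(c)
print(observe(),tcp_to_grasp)
E
```

```text
pics
{'intrinsics': array([[455.58852215,   0.        , 319.8701424 ],
       [  0.        , 455.58852215, 234.85328455],
       [  0.        ,   0.        ,   1.        ]]), 'world_to_cam': array([[-0.03049086, -0.99952939,  0.00336145, -0.06612295],
       [ 0.97878225, -0.02917588,  0.20281536, -0.56351963],
       [-0.20262184,  0.00947415,  0.97921123, -0.87317564],
       [ 0.        ,  0.        ,  0.        ,  1.        ]])}
{'intrinsics': array([[434.0093912 ,   0.        , 314.29329405],
       [  0.        , 434.0093912 , 240.28375486],
       [  0.        ,   0.        ,   1.        ]]), 'world_to_cam': array([[-0.97970373, -0.20044151,  0.00195027,  0.52657835],
       [ 0.09270613, -0.44445316,  0.89099212, -0.17399974],
       [-0.177725  ,  0.87308911,  0.45401458, -0.80817196],
       [ 0.        ,  0.        ,  0.        ,  1.        ]])}
{'time': 0.1, 'qpos': array([ 1.15199974e+00,  3.42667467e-01,  1.52493367e+00,  3.56019481e-06,
        1.27538721e+00, -1.45994380e-01]), 'qvel': array([ 3.32959826e-04, -1.87277357e-03, -2.24461923e-03, -4.42116973e-05,
       -1.31366465e-04,  6.38434189e-04]), 'joint_efforts': array([ 6.09530689e-04, -4.32011354e+01, -2.44689882e+01,  7.18527683e-02,
        5.27181511e-02, -7.04833201e-05]), 'tool_pos': array([0.14127598, 0.50525544, 0.22610272]), 'tool_rot': array([-3.14021230e+00, -2.06408654e-04,  2.86878927e+00]), 'contact_force': array([-0.96575684, -0.55131724, -0.0458943 ]), 'torque': array([-0.04498286,  0.00331045, -0.01610024]), 'grip_force': 0.0, 'opening': 0.09170839701439} 0.0188
```

View pics/top1.png

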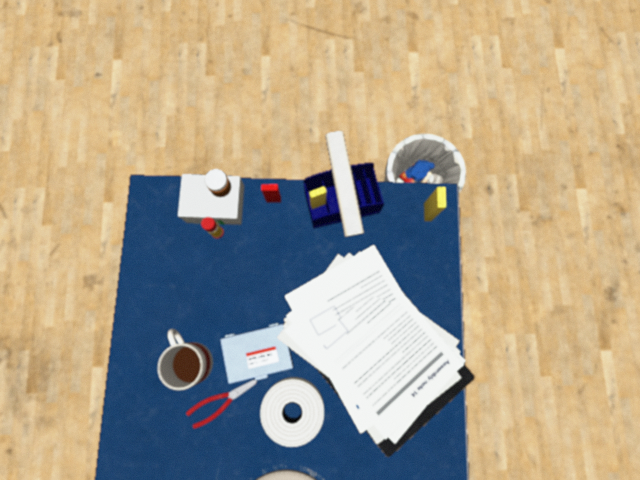

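View pics/side1.png

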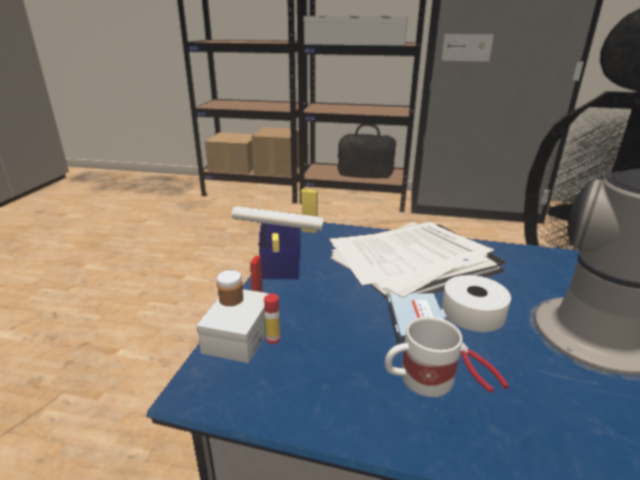

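The top view shows the stand at about (343,195), with the tube across it at (343,185) and the notes in its left end bay at (318,197). The glue is at (211,227), next to the carton at (210,198). The free desk is around (225,285). The red pad (270,190) and the larger yellow pad (435,203) are the lookalikes to leave alone.

```bash
cat > m.py <<'E'
from h import *
def rect(name,Q):
    r=cv2.minAreaRect((Q[:,:2]*1000).astype(np.float32)); print(name,len(Q),'c',np.round(r[0],1),'sz',np.round(r[1],1),'ang',round(r[2],1),'z',np.round(np.percentile(Q[:,2],[2,50,98]),3))
E
python3 - <<'E'
from m import *
D={n:np.load(n+'1.npz') for n in('top','side')}
for n in D:
    p=D[n]['p'].astype(int);P=D[n]['P'];R,G,B=p[...,0],p[...,1],p[...,2];z=P[...,2]
    ok=np.isfinite(z)
    print(n,'desk z',np.nanmedian(z[300,:][(B-R)[300]>40]))
    if n=='top': box=dict(tube=(325,365,125,240),notes=(305,332,182,215),stand=(300,388,160,230),glue=(198,228,212,242),carton=(172,248,170,225),jar=(202,235,165,200),red=(258,284,180,206),boxx=(215,298,318,390),papers=(275,480,240,460),mug=(155,215,325,395))
    else: box=dict(tube=(230,325,205,232),notes=(268,284,230,256),stand=(255,305,215,282),glue=(260,285,290,346),carton=(198,270,285,360),jar=(215,246,270,306),red=(248,264,252,294))
    for k,(a,b,c,d) in box.items():
        m=np.zeros_like(ok);m[c:d,a:b]=1;m&=ok
        if k=='tube': m&=(z>.09)&(R>110)&(B>100)
        elif k=='notes': m&=(R>B+40)&(G>B+30)&(z>.04)
        elif k=='stand': m&=(z>.05)&(B>R+20)
        elif k in('glue','red'): m&=(z>.02)&(R>B+30)
        elif k=='carton': m&=(z>.055)&(z<.07)&(R>120)
        elif k=='jar': m&=(z>.1)
        else: m&=z>.015
        if m.sum()>3: rect(n+' '+k,P[m])
        if k in('notes','glue'):
            zz=np.percentile(P[m][:,2],98);rect('   top',P[m&(z>zz-.012)])
E
```

```text
top desk z 0.0010619327084261387
top tube 1999 c [ 649.1 -135.3] sz [ 78.8 203.4] ang 88.5 z [0.111 0.128 0.142]
top notes 208 c [645.9 -83.9] sz [23.2 44.5] ang 46.2 z [0.043 0.092 0.099]
   top 115 c [642. -80.] sz [13.  31.8] ang 21.8 z [0.089 0.097 0.1  ]
top stand 1045 c [ 644.8 -133.1] sz [ 85.7 150.5] ang 11.9 z [0.051 0.071 0.102]
top glue 254 c [593.  142.8] sz [42.1 25.9] ang 27.8 z [0.023 0.09  0.095]
   top 149 c [585.4 138.9] sz [24.2 24.9] ang 1.9 z [0.086 0.093 0.095]
top carton 2078 c [650.4 144.7] sz [122.4  92. ] ang 86.4 z [0.059 0.064 0.067]
top jar 412 c [667.9 120.1] sz [43.2 42.6] ang 82.4 z [0.101 0.115 0.118]
top red 252 c [655.8  17. ] sz [31.8 13. ] ang 88.4 z [0.023 0.081 0.096]
top boxx 3699 c [330.   46.2] sz [155.1 135.6] ang 89.0 z [0.032 0.036 0.052]
top papers 24882 c [ 305.3 -131.4] sz [367.1 396. ] ang 37.7 z [0.024 0.045 0.055]
top mug 2209 c [320.7 193.1] sz [105.  83.] ang 56.2 z [0.018 0.042 0.098]
side desk z 0.00035440099859507246
side tube 1135 c [ 647.5 -119.9] sz [201.8  53.5] ang 10.0 z [0.105 0.124 0.141]
side notes 115 c [ 652.6 -113. ] sz [ 15.  104.6] ang 16.7 z [0.049 0.089 0.098]
   top 65 c [641.6 -80.6] sz [11.8 35.8] ang 20.0 z [0.086 0.096 0.098]
side stand 814 c [ 643.8 -133. ] sz [ 83.5 154.2] ang 11.7 z [0.051 0.061 0.091]
side glue 490 c [599.1 122.2] sz [25.6 70.2] ang 37.5 z [0.022 0.07  0.093]
   top 172 c [585.4 139.2] sz [24.3 26.9] ang 11.7 z [0.082 0.091 0.093]
side carton 1956 c [641.  144.1] sz [124.6 109.6] ang 85.4 z [0.056 0.063 0.065]
side jar 389 c [668.  120.7] sz [42.  41.9] ang 73.3 z [0.1   0.114 0.115]
side red 339 c [658.8 -10. ] sz [15.7 88.5] ang 6.2 z [0.027 0.067 0.093]
```

```bash
python3 - <<'E'
from m import *
D={n:np.load(n+'1.npz') for n in('top','side')}
for n,(a,b,c,d) in dict(top=(325,365,125,240),side=(230,325,205,232)).items():
    p=D[n]['p'].astype(int);P=D[n]['P'];z=P[...,2]
    m=np.zeros(z.shape,bool);m[c:d,a:b]=1
    m&=(z>.095)&(p.min(-1)>95)&(np.ptp(p,axis=-1)<50)&(P[...,1]<-.08)
    m=cv2.erode(m.astype(np.uint8),np.ones((3,3)))>0 if 0 else m
    rect(n+' tube',P[m]); Q=P[m]
    mu=Q.mean(0);U=np.linalg.svd(Q-mu,full_matrices=False)[2];print(mu,U[0],U[2])
P=D['top']['P'];x,y,z=P[...,0],P[...,1],P[...,2]
print('y: highest-x of obstacles below patch / lowest-x of those above')
for yy in np.arange(-.16,.25,.03):
    s=(abs(y-yy)<.015)&(z>.012)&(x>.2)
    xs=np.sort(x[s]); lo=xs[xs<.54];hi=xs[xs>=.54]
    print(round(yy,2),lo[-4:-3].round(3),hi[3:4].round(3), z[s&(x<.54)].max().round(3))
E
```

```text
top tube 1980 c [ 649.1 -135.2] sz [ 74.5 203.5] ang 88.6 z [0.111 0.128 0.142]
[ 0.64725334 -0.13136057  0.12779215] [-0.9796642  -0.15792091 -0.1237701 ] [ 0.1179419   0.04579519 -0.99196397]
side tube 1161 c [ 647.4 -119.9] sz [201.7  53.5] ang 10.0 z [0.104 0.123 0.141]
[ 0.6488018  -0.12212672  0.12348174] [-0.97988929 -0.15952147 -0.11987443] [-0.18666002  0.5204378   0.83324819]
y: highest-x of obstacles below patch / lowest-x of those above
-0.16 [0.529] [0.551] 0.06
-0.13 [0.523] [0.549] 0.057
-0.1 [0.514] [0.592] 0.054
-0.07 [0.48] [0.589] 0.056
-0.04 [0.463] [0.656] 0.057
-0.01 [0.448] [0.65] 0.057
0.02 [0.386] [0.65] 0.057
0.05 [0.377] [] 0.055
0.08 [0.37] [0.602] 0.041
0.11 [0.369] [0.602] 0.041
0.14 [0.343] [0.573] 0.1
0.17 [0.356] [0.606] 0.1
0.2 [0.382] [0.608] 0.1
0.23 [0.376] [] 0.099
```

>>> send_rows([
  [0.7, 0.03, -0.0375, 0, 0.145],
  [0.7, 0.03, -0.0375, 0, 0.145],
  [0.7, 0.03, -0.0375, 0, 0.14],
  [0.7, 0.03, -0.0375, 0, 0],
  [0.7, 0.03, -0.0375, 0, 0],
], grip_force=20)

```text
time: 0.6
tool_pos: [0.2862, 0.3247, 0.2266]
tool_rot: [-3.141, -0.0, -3.014]
contact_force: [0.7, -0.0, -0.1]
opening: 0.0648
grip_force: 0.0
```

>>> send_rows([
  [0.7, 0.03, -0.0375, 0, 0],
  [0.7, 0.03, -0.0375, 0, 0],
  [0.7, 0.03, -0.0375, 0, 0],
  [0.7, 0.03, -0.0375, 0, 0],
  [0.7, 0.03, -0.0375, 0, 0],
])

```text
time: 1.1
tool_pos: [0.4363, 0.137, 0.2267]
tool_rot: [3.141, -0.0, -3.015]
contact_force: [0.9, 1.1, -0.9]
opening: 0.0641
grip_force: 0.0
```

>>> send_rows([
  [0.7, 0.03, -0.0375, 0, 0],
  [0.7, 0.03, -0.0375, 0, 0],
  [0.7, 0.03, -0.0375, 0, 0],
  [0.7, 0.03, -0.0375, 0, 0],
  [0.7, 0.03, -0.0375, 0, 0],
])

```text
time: 1.6
tool_pos: [0.5863, -0.0505, 0.2264]
tool_rot: [3.141, -0.001, -3.015]
contact_force: [0.8, -0.1, -0.1]
opening: 0.0646
grip_force: 0.0
```

>>> send_rows([
  [0.7, 0.03, -0.037, 0, 0.033],
  [0.7, 0.027, -0.0375, 0, 0],
  [0.7, 0, 0, -0.03, 0],
  [0.7, 0, 0, 0, 0],
  [0.7, 0, 0, 0, 0],
])

```text
time: 2.1
tool_pos: [0.6418, -0.1226, 0.1961]
tool_rot: [3.14, -0.003, -2.982]
contact_force: [-0.2, -0.1, -0.1]
opening: 0.0644
grip_force: 0.0
```

>>> send_rows([
  [0.6, 0.006, -0.0085, -0.03, 0],
  [0.6, 0, 0, -0.03, 0],
  [0.6, 0, 0, -0.02, 0],
  [0.6, 0, 0, -0.012, 0],
  [0.6, 0, 0, 0, 0],
])

```text
time: 2.6
tool_pos: [0.6481, -0.1307, 0.1045]
tool_rot: [3.141, -0.001, -2.981]
contact_force: [0.5, -0.4, 0.4]
opening: 0.0551
grip_force: 0.0
```

>>> send_rows([
  [0.2, 0, 0, 0, 0],
  [0.2, 0, 0, 0, 0],
  [0.2, 0, 0, 0, 0],
  [0.2, 0, 0, 0, 0],
  [0.2, 0, 0, 0, 0],
])

```text
time: 3.1
tool_pos: [0.6493, -0.1319, 0.1064]
tool_rot: [-3.141, 0.002, -2.982]
contact_force: [-0.7, 0.5, 6.3]
opening: 0.0361
grip_force: 20.0
```

>>> send_rows([
  [0.2, 0, 0, 0, 0],
  [0.2, 0, 0, 0.02, 0],
  [0.2, 0, 0, 0.03, 0],
  [0.2, 0, 0, 0.03, 0],
  [0.2, 0, 0, 0.02, 0],
], grip_force=30)

```text
time: 3.6
tool_pos: [0.649, -0.1319, 0.207]
tool_rot: [-3.141, 0.002, -2.982]
contact_force: [-0.0, -0.1, -1.4]
opening: 0.0361
grip_force: 30.0
```

```bash
python3 - <<'E'
from h import *
p,P=shot('side');cv2.imwrite('pics/s2.png',p[100:400,100:500,::-1]);print(observe()['tool_pos'],observe()['opening'],observe()['contact_force'])
E
```

```text
[ 0.65011324 -0.13223199  0.21038053] 0.035821378895054296 [ 1.41526584 -0.4261713   2.57513107]
```

View pics/s2.png

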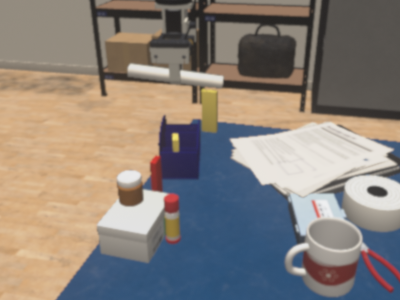

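The picture shows the tube held level with its grasp at about (175,75), clear of the stand. I'll carry it to the patch.

>>> send_rows([
  [0.2, -0.0128, 0.0177, 0, -0.144],
  [0.2, -0.0128, 0.0177, 0, -0.144],
  [0.2, -0.0128, 0.0177, 0, -0.144],
  [0.2, -0.0128, 0.0177, 0, -0.144],
  [0.2, -0.0128, 0.0177, 0, -0.144],
])

```text
time: 4.15
tool_pos: [0.5835, -0.0425, 0.2038]
tool_rot: [-3.141, -0.001, 2.575]
contact_force: [-0.6, 0.5, -0.9]
opening: 0.036
grip_force: 30.0
```

>>> send_rows([
  [0.2, -0.0128, 0.0177, 0, -0.144],
  [0.2, -0.0128, 0.0177, 0, -0.144],
  [0.2, -0.0128, 0.0177, 0, -0.144],
  [0.2, -0.0128, 0.0177, 0, -0.144],
  [0.2, -0.0128, 0.0177, 0, -0.144],
])

```text
time: 4.65
tool_pos: [0.5195, 0.046, 0.204]
tool_rot: [-3.14, -0.0, 1.855]
contact_force: [0.9, -0.0, -0.2]
opening: 0.0361
grip_force: 30.0
```

>>> send_rows([
  [0.2, -0.0128, 0.0177, 0, -0.144],
  [0.2, -0.0128, 0.0177, 0, -0.144],
  [0.2, 0, 0, 0, 0],
  [0.2, 0, 0, 0, 0],
  [0.2, 0, 0, 0, 0],
])

```text
time: 5.15
tool_pos: [0.4954, 0.0801, 0.2046]
tool_rot: [3.141, 0.0, 1.575]
contact_force: [-0.0, -0.3, -0.5]
opening: 0.0361
grip_force: 30.0
```

>>> send_rows([
  [0.2, 0, 0, -0.045, 0],
  [0.2, 0, 0, -0.045, 0],
  [0.2, 0, 0, -0.045, 0],
  [0.2, 0, 0, -0.04, 0],
  [0.2, 0, 0, 0, 0],
], grip_force=15)

```text
time: 5.65
tool_pos: [0.4916, 0.0798, 0.0251]
tool_rot: [-3.131, 0.0, 1.574]
contact_force: [-0.0, 0.0, -1.3]
opening: 0.0367
grip_force: 15.0
```

>>> send_rows([
  [0.2, 0, 0, -0.006, 0],
  [0.2, 0, 0, -0.004, 0],
  [0.2, 0, 0, -0.003, 0],
  [0.2, 0, 0, 0, 0],
  [0.2, 0, 0, 0, 0],
], grip_force=8)

```text
time: 6.15
tool_pos: [0.4955, 0.0807, 0.0177]
tool_rot: [3.14, 0.0, 1.574]
contact_force: [0.5, -0.3, -0.7]
opening: 0.0366
grip_force: 8.0
```

>>> send_rows([
  [0.2, 0, 0, -0.004, 0],
  [0.2, 0, 0, -0.003, 0],
  [0.2, 0, 0, -0.002, 0],
  [0.2, 0, 0, 0, 0],
  [0.2, 0, 0, 0, 0],
])

```text
time: 6.65
tool_pos: [0.4949, 0.0807, 0.0077]
tool_rot: [-3.141, -0.0, 1.573]
contact_force: [-0.7, 0.3, -0.5]
opening: 0.0364
grip_force: 8.0
```

>>> send_rows([
  [0.45, 0, 0, 0, 0],
  [0.5, 0, 0, 0, 0],
  [0.6, 0, 0, 0, 0],
  [0.6, 0, 0, 0.005, 0],
  [0.6, 0, 0, 0.02, 0],
])

```text
time: 7.15
tool_pos: [0.4937, 0.0806, 0.0319]
tool_rot: [-3.138, 0.0, 1.573]
contact_force: [-0.3, 0.4, -0.1]
opening: 0.0549
grip_force: 0.0
```

>>> send_rows([
  [0.6, 0, 0, 0.045, 0],
  [0.6, 0, 0, 0.045, 0],
  [0.6, 0, 0, 0.045, 0],
  [0.6, 0, 0, 0.03, 0],
  [0.6, 0, 0, 0, 0],
])

```text
time: 7.65
tool_pos: [0.4973, 0.0808, 0.2028]
tool_rot: [3.132, -0.0, 1.574]
contact_force: [0.4, 0.5, -0.0]
opening: 0.0554
grip_force: 0.0
```

```bash
python3 - <<'E'
from m import *
print(observe()['tool_pos'])
p,P=shot('side','s3.png');q,_=shot('top');z=P[...,2];x,y=P[...,0],P[...,1];pi=p.astype(int)
m=(abs(x-.495)<.045)&(abs(y-.08)<.13)&(z>.008)&(z<.05)&(p.min(-1)>95)
rect('tube',P[m])
R,G,B=np.moveaxis(pi,-1,0)
for n in('top','side'):
    p,P=shot(n);x,y,z=np.moveaxis(P,-1,0);R,G,B=np.moveaxis(p.astype(int),-1,0)
    m=(R>B+40)&(G>B+30)&(z>.085)&(z<.105)&(abs(x-.642)<.05)&(abs(y+.08)<.05)
    if m.sum()>5: rect(n+' notes',P[m])
    m=(z>.05)&(z<.12)&(B>R+20)&(abs(x-.645)<.08)&(abs(y+.133)<.1)
    if m.sum()>5: rect(n+' stand',P[m])
E
```

```text
[0.49731884 0.08076308 0.20284872]
tube 1486 c [492.6  64.6] sz [237.2  60. ] ang 83.2 z [0.01  0.023 0.026]
top notes 125 c [656.5 -74.6] sz [43.8 32.1] ang 20.3 z [0.086 0.096 0.1  ]
top stand 1398 c [ 645.  -133.1] sz [ 85.7 150.4] ang 11.9 z [0.051 0.072 0.104]
side notes 64 c [641.4 -80. ] sz [11.8 36. ] ang 20.0 z [0.086 0.096 0.098]
side stand 884 c [ 643.7 -133.6] sz [ 83.2 154.6] ang 11.7 z [0.051 0.062 0.097]
```

View pics/s3.png

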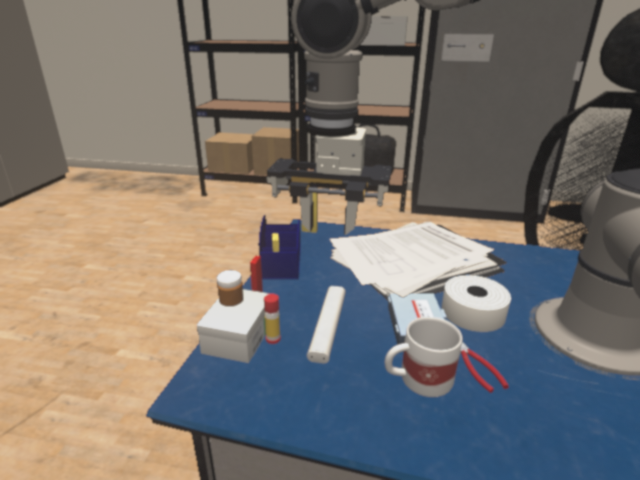

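The tube lies flat on the desk at about (325,322), clear of everything. Next I'll take the notes by their 32 mm width, from above the low cross walls.

>>> send_rows([
  [0.6, 0.0163, -0.0179, 0, -0.133],
  [0.6, 0.0163, -0.0179, 0, -0.133],
  [0.6, 0.0163, -0.0179, 0, -0.133],
  [0.6, 0.0163, -0.0179, 0, -0.133],
  [0.6, 0.0163, -0.0179, 0, -0.133],
])

```text
time: 8.35
tool_pos: [0.5763, -0.0095, 0.1959]
tool_rot: [-3.139, 0.002, 0.903]
contact_force: [-0.9, 0.3, 0.3]
opening: 0.0552
grip_force: 0.0
```

>>> send_rows([
  [0.6, 0.0163, -0.0179, 0, -0.133],
  [0.6, 0.0163, -0.0179, 0, -0.133],
  [0.6, 0.0163, -0.0179, 0, -0.133],
  [0.6, 0.0163, -0.0179, 0, -0.133],
  [0.6, 0, 0, 0, 0],
])

```text
time: 8.85
tool_pos: [0.6422, -0.0827, 0.1951]
tool_rot: [-3.141, 0.003, 0.371]
contact_force: [-0.5, 0.4, 1.0]
opening: 0.0549
grip_force: 0.0
```

>>> send_rows([
  [0.6, 0, 0, -0.04, 0],
  [0.6, 0, 0, -0.04, 0],
  [0.6, 0, 0, 0, 0],
  [0.6, 0, 0, 0, 0],
  [0.6, 0, 0, 0, 0],
])

```text
time: 9.35
tool_pos: [0.6428, -0.0804, 0.12]
tool_rot: [3.14, -0.003, 0.377]
contact_force: [-0.9, -0.5, 0.8]
opening: 0.0551
grip_force: 0.0
```

>>> send_rows([
  [0.6, -0.001, 0, -0.02, 0],
  [0.6, 0, 0, -0.015, 0],
  [0.6, 0, 0, -0.007, 0],
  [0.6, 0, 0, 0, 0],
  [0.6, 0, 0, 0, 0],
], grip_force=10)

```text
time: 9.85
tool_pos: [0.6416, -0.0806, 0.0773]
tool_rot: [3.14, -0.002, 0.377]
contact_force: [0.3, -0.6, -0.3]
opening: 0.0552
grip_force: 0.0
```

>>> send_rows([
  [0.2, 0, 0, 0, 0],
  [0.2, 0, 0, 0, 0],
  [0.2, 0, 0, 0, 0],
  [0.2, 0, 0, 0, 0],
  [0.2, 0, 0, 0, 0],
])

```text
time: 10.35
tool_pos: [0.6409, -0.0805, 0.0761]
tool_rot: [3.141, -0.0, 0.376]
contact_force: [0.4, 0.3, 1.9]
opening: 0.0324
grip_force: 10.0
```

>>> send_rows([
  [0.2, 0, 0, 0, 0],
  [0.2, 0, 0, 0.02, 0],
  [0.2, 0, 0, 0.035, 0],
  [0.2, 0, 0, 0.035, 0],
  [0.2, 0, 0, 0.03, 0],
], grip_force=20)

```text
time: 10.85
tool_pos: [0.6408, -0.0804, 0.1975]
tool_rot: [3.141, -0.001, 0.376]
contact_force: [0.4, 0.7, -0.6]
opening: 0.0319
grip_force: 19.9
```

>>> send_rows([
  [0.2, 0.0013, -0.0093, 0, 0.14],
  [0.2, 0.0013, -0.0093, 0, 0.14],
  [0.2, 0.0013, -0.0093, 0, 0.14],
  [0.2, 0.0013, -0.0093, 0, 0.14],
  [0.2, 0.0013, -0.0093, 0, 0.14],
])

```text
time: 11.35
tool_pos: [0.6471, -0.1272, 0.1955]
tool_rot: [-3.141, 0.0, 1.082]
contact_force: [0.7, -1.1, -0.5]
opening: 0.032
grip_force: 19.9
```

>>> send_rows([
  [0.2, 0.0013, -0.0093, 0, 0.14],
  [0.2, 0.0013, -0.0093, 0, 0.14],
  [0.2, 0.0013, -0.0093, 0, 0.14],
  [0.2, 0.0013, -0.0093, 0, 0.14],
  [0.2, 0.0013, -0.0093, 0, 0.14],
])

```text
time: 11.85
tool_pos: [0.6536, -0.1737, 0.1954]
tool_rot: [-3.141, -0.0, 1.782]
contact_force: [0.1, 0.4, -0.4]
opening: 0.0323
grip_force: 19.9
```

>>> send_rows([
  [0.2, 0, 0, 0, 0],
  [0.2, 0, 0, 0, 0],
  [0.2, 0, 0, 0, 0],
])

```text
time: 12.15
tool_pos: [0.6536, -0.1729, 0.1957]
tool_rot: [-3.141, -0.0, 1.774]
contact_force: [0.4, 0.6, 0.5]
opening: 0.0318
grip_force: 19.9
```

```bash
python3 - <<'E'
from m import *
print(observe()['tool_pos'],observe()['tool_rot'],observe()['opening'])
p,P=shot('side');a=p[100:300,180:400]
q,P2=shot('top');b=q[120:260,260:440]
cv2.imwrite('pics/c4.png',np.hstack([cv2.resize(a,(440,400)),cv2.resize(b,(360,400))])[...,::-1])
for n,(p,P) in dict(side=(p,P),top=(q,P2)).items():
    x,y,z=np.moveaxis(P,-1,0);R,G,B=np.moveaxis(p.astype(int),-1,0)
    m=(R>B+40)&(G>B+30)&(z>.09)&(abs(x-.653)<.06)&(abs(y+.17)<.05)
    if m.sum()>5: rect(n+' notes',P[m])
E
```

```text
[ 0.65360753 -0.17285319  0.19572034] [-3.14144556e+00 -3.53785245e-04  1.77395579e+00] 0.0318213103214278
side notes 623 c [ 659.1 -161.7] sz [72.8 29.7] ang 12.4 z [0.127 0.177 0.292]
top notes 85 c [ 658.5 -159.7] sz [103.7  71.4] ang 65.4 z [0.271 0.543 0.555]
```

View pics/c4.png

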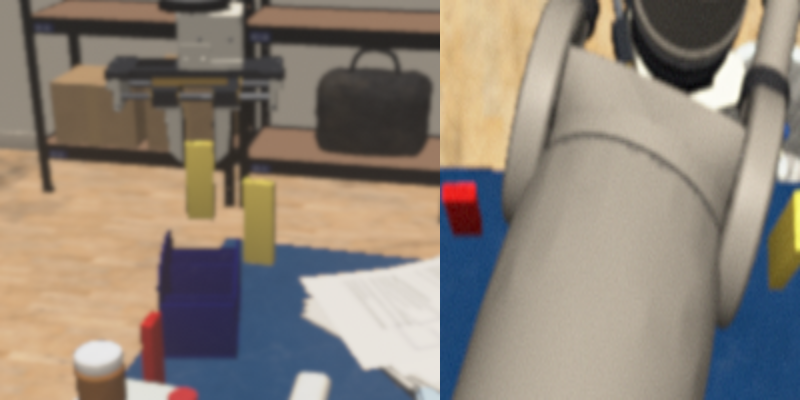

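The pad hangs straight below the fingers over the stand, at about (200,180) in the left crop. I'll check its face position against the slot before lowering.

```bash
python3 - <<'E'
from m import *
p,P=shot('side');x,y,z=np.moveaxis(P,-1,0);R,G,B=np.moveaxis(p.astype(int),-1,0)
m=(R>B+40)&(G>B+30)&(z>.10)&(z<.22)&(abs(x-.653)<.03)&(abs(y+.17)<.03)
c,s=np.cos(.208),np.sin(.208);dx,dy=x[m]-.6438,y[m]+.1333
lx,ly=c*dx+s*dy,-s*dx+c*dy
print(m.sum(),np.percentile(z[m],[1,99]))
print('face y',np.median(ly),'fit vs lx,z',np.linalg.lstsq(np.c_[lx-lx.mean(),z[m]-.15,np.ones(len(lx))],ly,rcond=None)[0],'lx',np.percentile(lx,[2,98]))
E
```

```text
565 [0.12600607 0.21665863]
face y -0.03426649498433119 fit vs lx,z [ 0.03008871  0.00640336 -0.03461374] lx [-0.01355924  0.01777069]
```

>>> send_rows([
  [0.2, -0.001, -0.001, -0.03, 0],
  [0.2, 0, 0, -0.02, 0],
  [0.2, 0, 0, -0.015, 0],
  [0.2, 0, 0, -0.015, 0],
  [0.2, 0, 0, -0.015, 0],
], grip_force=12)

```text
time: 12.8
tool_pos: [0.6527, -0.1741, 0.1003]
tool_rot: [3.141, 0.0, 1.776]
contact_force: [0.0, 0.1, -0.4]
opening: 0.0319
grip_force: 12.0
```

>>> send_rows([
  [0.2, 0, 0, -0.01, 0],
  [0.2, 0, 0, -0.008, 0],
  [0.2, 0, 0, -0.003, 0],
  [0.2, 0, 0, 0, 0],
  [0.2, 0, 0, 0, 0],
])

```text
time: 13.3
tool_pos: [0.653, -0.1745, 0.0805]
tool_rot: [3.141, 0.001, 1.776]
contact_force: [-0.1, 0.1, 0.2]
opening: 0.0319
grip_force: 12.0
```

>>> send_rows([
  [0.2, 0, 0, -0.0025, 0],
  [0.2, 0, 0, 0, 0],
  [0.4, 0, 0, 0, 0],
  [0.4, 0, 0, 0, 0],
  [0.4, 0, 0, 0, 0],
])

```text
time: 13.8
tool_pos: [0.6527, -0.1745, 0.0775]
tool_rot: [3.141, 0.0, 1.776]
contact_force: [0.3, 0.4, -1.1]
opening: 0.0365
grip_force: 0.0
```

>>> send_rows([
  [0.4, 0, 0, 0.01, 0],
  [0.4, 0, 0, 0.02, 0],
  [0.4, 0, 0, 0.03, 0],
  [0.4, 0, 0, 0.04, 0],
  [0.4, 0, 0, 0.04, 0],
])

```text
time: 14.3
tool_pos: [0.6524, -0.1743, 0.2194]
tool_rot: [3.142, -0.0, 1.776]
contact_force: [0.6, -0.5, -0.9]
opening: 0.0367
grip_force: 0.0
```

>>> send_rows([
  [0.6, -0.0074, 0.0348, 0, 0.145],
  [0.6, -0.0074, 0.0348, 0, 0.145],
  [0.6, -0.0074, 0.0348, 0, 0.145],
  [0.6, -0.0074, 0.0348, 0, 0.145],
  [0.6, -0.0074, 0.0348, 0, 0.145],
])

```text
time: 14.8
tool_pos: [0.6153, 0.0009, 0.2184]
tool_rot: [3.141, 0.001, 2.507]
contact_force: [-0.4, 0.2, 0.1]
opening: 0.0553
grip_force: 0.0
```

>>> send_rows([
  [0.6, -0.0074, 0.0348, 0, 0.145],
  [0.6, -0.0074, 0.0348, 0, 0.145],
  [0.6, -0.0074, 0.0348, 0, 0.145],
  [0.6, -0.0074, 0.0348, 0, 0.144],
  [0.6, 0, 0, 0, 0],
])

```text
time: 15.3
tool_pos: [0.585, 0.1429, 0.2184]
tool_rot: [3.14, 0.001, 3.088]
contact_force: [0.6, 0.0, 0.1]
opening: 0.0551
grip_force: 0.0
```

```bash
python3 - <<'E'
from m import *
o=observe();print(o['tool_pos'],o['tool_rot'][2],o['opening'])
p,P=shot('side');cv2.imwrite('pics/s5.png',cv2.resize(p[150:400,180:480],(720,600))[...,::-1])
x,y,z=np.moveaxis(P,-1,0);R,G,B=np.moveaxis(p.astype(int),-1,0)
m=(R>B+40)&(G>B+30)&(z>.05)&(z<.22)&(abs(x-.653)<.04)&(abs(y+.17)<.03)
if m.sum(): rect('notes',P[m])
m=(R>B+60)&(G<90)&(z>.075)&(z<.1)&(abs(x-.585)<.04)&(abs(y-.139)<.03)
if m.sum(): rect('glue',P[m])
E
```

```text
[0.58501992 0.14287164 0.21842887] 3.088204435016677 0.05509953211246398
notes 125 c [ 651.5 -168.9] sz [32.4 13.5] ang 21.0 z [0.068 0.08  0.097]
glue 181 c [585.6 139.7] sz [21.3 27.2] ang 16.1 z [0.076 0.09  0.093]
```

View pics/s5.png

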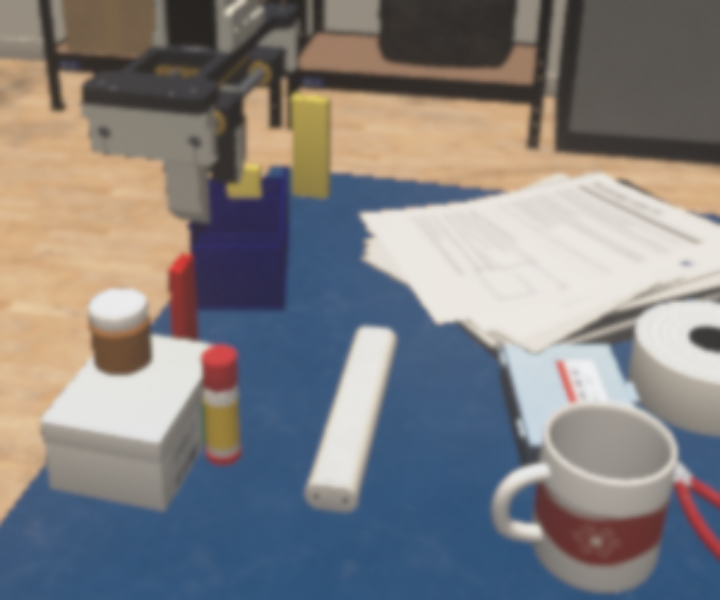

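The notes are seated in the slot at (245,182), with the top at 97 mm as it should be on the floor. The glue stands at (220,405).

>>> send_rows([
  [0.6, 0, 0, -0.045, 0],
  [0.6, 0, 0, -0.045, 0],
  [0.6, 0, 0, -0.02, 0],
  [0.6, 0, 0, 0, 0],
  [0.6, 0, 0, 0, 0],
], grip_force=10)

```text
time: 15.85
tool_pos: [0.587, 0.1379, 0.1083]
tool_rot: [3.142, 0.001, 3.078]
contact_force: [-0.1, -0.1, 0.6]
opening: 0.0551
grip_force: 0.0
```

>>> send_rows([
  [0.6, -0.001, 0.001, -0.02, 0],
  [0.6, 0, 0, -0.0155, 0],
  [0.6, 0, 0, 0, 0],
  [0.6, 0, 0, 0, 0],
  [0.6, 0, 0, 0, 0],
])

```text
time: 16.35
tool_pos: [0.5863, 0.1397, 0.0738]
tool_rot: [3.141, 0.003, 3.08]
contact_force: [-0.6, 0.2, 0.0]
opening: 0.0548
grip_force: 0.0
```

>>> send_rows([
  [0.15, 0, 0, 0, 0],
  [0.15, 0, 0, 0, 0],
  [0.15, 0, 0, 0, 0],
  [0.15, 0, 0, 0, 0],
  [0.15, 0, 0, 0, 0],
])

```text
time: 16.85
tool_pos: [0.5852, 0.1398, 0.0719]
tool_rot: [3.141, 0.0, 3.08]
contact_force: [0.1, 0.4, 0.7]
opening: 0.0259
grip_force: 10.0
```

>>> send_rows([
  [0.15, 0, 0, 0, 0],
  [0.15, 0, 0, 0.02, 0],
  [0.15, 0, 0, 0.04, 0],
  [0.15, 0, 0, 0.04, 0],
  [0.15, 0, 0, 0.04, 0],
], grip_force=20)

```text
time: 17.35
tool_pos: [0.5847, 0.1398, 0.2131]
tool_rot: [-3.142, -0.001, 3.08]
contact_force: [0.7, 0.1, -1.2]
opening: 0.0259
grip_force: 19.9
```

>>> send_rows([
  [0.15, 0.006, -0.0275, 0, 0.035],
  [0.15, 0.006, -0.0275, 0, 0.035],
  [0.15, 0.006, -0.0275, 0, 0.035],
  [0.15, 0.006, -0.0275, 0, 0.035],
  [0.15, 0.006, -0.0275, 0, 0.035],
])

```text
time: 17.85
tool_pos: [0.6151, 0.0012, 0.2116]
tool_rot: [3.141, -0.0, -3.026]
contact_force: [0.2, -0.7, -0.8]
opening: 0.0257
grip_force: 19.9
```

>>> send_rows([
  [0.15, 0.006, -0.0275, 0, 0.035],
  [0.15, 0.006, -0.0275, 0, 0.035],
  [0.15, 0.006, -0.0275, 0, 0.025],
  [0.15, 0, 0, 0, 0],
  [0.15, 0, 0, 0, 0],
])

```text
time: 18.35
tool_pos: [0.6328, -0.0804, 0.2113]
tool_rot: [3.141, -0.001, -2.934]
contact_force: [0.1, 0.9, 0.3]
opening: 0.0258
grip_force: 19.9
```

```bash
python3 - <<'E'
from m import *
o=observe();print(o['tool_pos'],o['tool_rot'][2],o['opening'])
p,P=shot('side');cv2.imwrite('pics/s6.png',cv2.resize(p[120:320,180:380],(600,600))[...,::-1])
x,y,z=np.moveaxis(P,-1,0)
m=(z>.125)&(z<.195)&(abs(x-.634)<.03)&(abs(y+.08)<.03)
rect('glue',P[m]); print(np.percentile(z[m],1))
xs=x[m];print('x extents',np.percentile(xs,[1,99]),'nearest y',np.percentile(y[m],99)); 
for a in(.13,.15,.17):
    k=m&(abs(z-a)<.01);print(a,np.percentile(x[k],[2,98]).mean(),np.percentile(y[k],97)) if k.sum()>5 else 0
E
```

```text
[ 0.63282957 -0.08043665  0.2113151 ] -2.9343975916948333 0.02576614992599837
glue 293 c [631.2 -74. ] sz [26.  15.9] ang 20.2 z [0.141 0.168 0.194]
0.14080267010033246
x extents [0.62098243 0.64485575] nearest y -0.0670645140889492
0.15 0.6328205676280771 -0.06733781143969253
0.17 0.6320638867475585 -0.06742794078562847
```

View pics/s6.png

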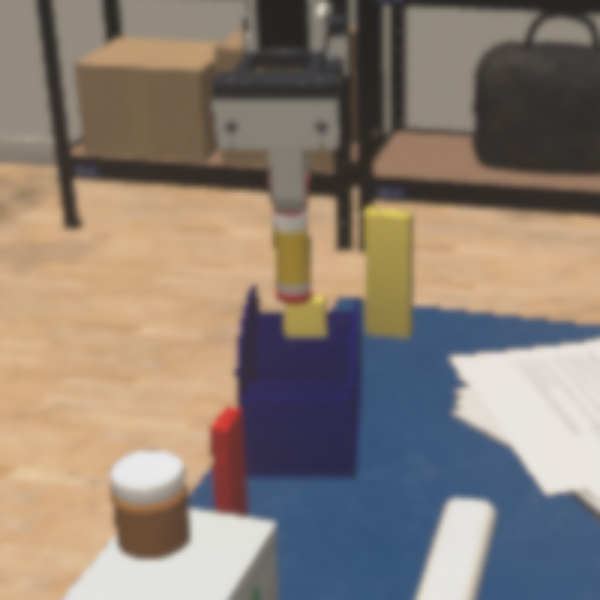

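The glue hangs upright over the end bay at (292,255), within 1 mm of the bay centre. I'll lower it.

>>> send_rows([
  [0.15, 0, 0, -0.04, 0],
  [0.15, 0, 0, -0.03, 0],
  [0.15, 0, 0, -0.02, 0],
  [0.15, 0, 0, -0.02, 0],
  [0.15, 0, 0, -0.01, 0],
], grip_force=12)

```text
time: 18.9
tool_pos: [0.632, -0.0785, 0.09]
tool_rot: [3.14, -0.003, -2.931]
contact_force: [0.5, 0.2, -0.1]
opening: 0.0257
grip_force: 12.0
```

>>> send_rows([
  [0.15, 0, 0, -0.007, 0],
  [0.15, 0, 0, -0.004, 0],
  [0.15, 0, 0, -0.002, 0],
  [0.15, 0, 0, 0, 0],
  [0.15, 0, 0, 0, 0],
])

```text
time: 19.4
tool_pos: [0.6335, -0.0804, 0.0795]
tool_rot: [-3.141, 0.001, -2.933]
contact_force: [0.6, 0.2, -1.3]
opening: 0.0261
grip_force: 12.0
```

>>> send_rows([
  [0.15, 0, 0, -0.0015, 0],
  [0.15, 0, 0, -0.0015, 0],
  [0.15, 0, 0, 0, 0],
  [0.15, 0, 0, 0, 0],
  [0.15, 0, 0, 0, 0],
])

```text
time: 19.9
tool_pos: [0.6332, -0.0803, 0.0759]
tool_rot: [-3.142, 0.0, -2.933]
contact_force: [0.5, 1.1, -0.2]
opening: 0.0262
grip_force: 12.0
```

>>> send_rows([
  [0.33, 0, 0, 0, 0],
  [0.4, 0, 0, 0, 0],
  [0.5, 0, 0, 0, 0],
  [0.5, 0, 0, 0, 0],
  [0.5, 0, 0, 0.01, 0],
])

```text
time: 20.4
tool_pos: [0.6321, -0.08, 0.0848]
tool_rot: [3.14, -0.003, -2.933]
contact_force: [-0.2, -0.0, -0.3]
opening: 0.0457
grip_force: 0.0
```

>>> send_rows([
  [0.5, 0, 0, 0.03, 0],
  [0.5, 0, 0, 0.04, 0],
  [0.5, 0, 0, 0.04, 0],
  [0.5, 0, 0, 0.03, 0],
  [0.5, 0, 0, 0, 0],
])

```text
time: 20.9
tool_pos: [0.6352, -0.0807, 0.2323]
tool_rot: [-3.137, 0.01, -2.933]
contact_force: [-0.4, -0.3, 0.6]
opening: 0.0458
grip_force: 0.0
```

>>> send_rows([
  [0.5, -0.03, 0.03, 0, 0],
  [0.5, -0.03, 0.03, 0, 0],
  [0.5, -0.03, 0.03, 0, 0],
  [0.5, -0.03, 0.03, 0, 0],
  [0.5, 0, 0, 0, 0],
])

```text
time: 21.4
tool_pos: [0.5093, 0.0429, 0.2259]
tool_rot: [3.14, -0.002, -2.93]
contact_force: [0.4, -0.2, 0.3]
opening: 0.0459
grip_force: 0.0
```

```bash
python3 - <<'E'
from m import *
o=observe();print(o['tool_pos'],o['qvel'].round(3))
p,P=shot('side');cv2.imwrite('pics/s7.png',cv2.resize(p[170:370,180:400],(660,600))[...,::-1])
x,y,z=np.moveaxis(P,-1,0);R,G,B=np.moveaxis(p.astype(int),-1,0)
m=(R>B+60)&(z>.05)&(z<.12)&(abs(x-.633)<.04)&(abs(y+.08)<.03)
if m.sum(): rect('glue',P[m])
m=(R>B+40)&(G>B+30)&(z>.05)&(z<.15)&(abs(x-.653)<.04)&(abs(y+.17)<.03)
if m.sum(): rect('notes',P[m])
E
```

```text
[0.50933617 0.04285824 0.22588535] [-0.049  0.051 -0.097 -0.03  -0.017 -0.044]
glue 127 c [643.7 -67.4] sz [55.6 27.5] ang 51.9 z [0.076 0.093 0.097]
notes 173 c [ 652.6 -170.2] sz [32.  13.7] ang 8.8 z [0.068 0.085 0.098]
```

View pics/s7.png

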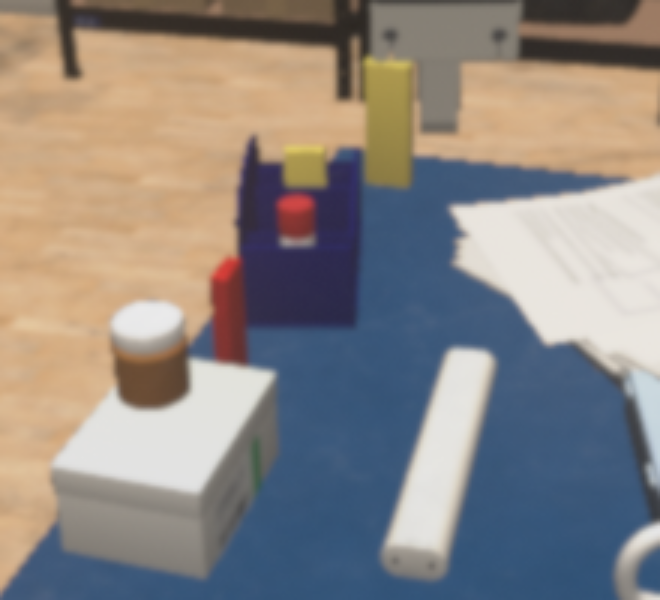

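The glue stands upright in the end bay at (296,220), its top at 96–97 mm, so it is on the floor. The notes are in the slot at (305,167), the tube is flat on the desk, and the carton and jar are undisturbed.

```bash
python3 -c "from cell import *;print(hand_in())"
```

```text
the job is handed in; nothing more can be done
None
```

The job is done and handed in at about 21 s: the tube lies flat on the desk clear of the stand, the notes stand in the inner narrow slot, the glue stick is upright in the end bay, and the carton and jar were left in place.

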